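# Weigh look-alike printed hubs by hand and nest them by class

### The job

Two finished printed hubs on the sheet look alike, but each is hollow, aluminium-cored or steel-cored. Lift each one briefly to judge from its weight which it is, then feel it gently (never more than 25 N) into the nest of the right tray: hollow in the orange, aluminium-cored in the yellow, steel-cored in the black. Each must end standing upright on its tray's plate inside the nest and let go; leave the other things on the bench alone.

Things in the scene. Friction and masses are not known exactly. Their poses are not given: they have to be found in the camera images.
- hub_a: white printed roller hub upright on the print sheet: closed drum, diameter 56, height 60, small black disc on its top. Origin: centre of its underside, z up its axis. Its class is unseen and changes each run; the two hubs always differ in class. Total mass: hollow 105-140 g, aluminium-cored 285-325 g, steel-cored 680-720 g. The core may rattle 3 mm
- hub_b: second hub, identical in looks to hub_a (diameter 56, height 60, same possible masses, origin at the centre of its underside, z up its axis), on the same sheet
- tray_orange: orange tray, for hollow hubs, fixed. All three trays are alike: plate 140 (x) by 100 (y) by 6 thick, origin at the centre of its underside, z up, x pointing away from the robot to within 0.15 rad; grey stripe at the near end. On the plate sits a grey nest: an open frame without a floor, so a hub in it stands on the plate, its underside 6 above the tray's origin
- tray_yellow: yellow tray, for aluminium-cored hubs, as tray_orange. Nest (all alike): inside 60 long (tray x) by 62 wide (y), walls 6 thick; near wall and both side walls stand 8 above the plate, the far (+x) wall 30. It is centred in y, but clamped anywhere from -14 to +14 along the tray's x: that offset is not measured. The clamp holds against 25 N
- tray_black: black tray, for steel-cored hubs, as tray_orange, nest as on tray_yellow. On any tray: a hub moved along +x, its underside above the low walls, stops against the tall far wall when its centre is 2 beyond the nest's middle, and is then over the opening, which leaves 2 to spare either way in x and 3 in y. More than 25 N of hub on tray or nest spoils the job
- sheet: dark steel print sheet fixed on the bench, 140 (x) by 270 (y), 4 thick, on which the hubs stand; origin at the centre of its underside
- spool: bystander: grey empty filament spool lying flat, diameter 150, height 56, loose; origin at the centre of its underside
- screw_bin: bystander: grey open bin, 100 by 140 by 50 high, loose; origin at the centre of its underside
- scraper: bystander: scraper with black handle lying flat, 200 long, loose; origin under its middle
- cleaner: bystander: blue closed bottle, diameter 60, height 160, loose; origin at the centre of its underside
- shell_print: bystander: white scale-patterned printed plate standing on a foot 60 by 35, 89 high, loose; origin at the centre of its underside
- test_cube: bystander: small blue printed block 20 by 20 by 14 high, on the near edge of the print sheet between the hubs, loose; origin at the centre of its underside
- driver: bystander: screwdriver with red handle lying beyond the trays, 180 long, loose; origin under its middle
Things that resemble listed ones, but are neither listed nor needed, are in the scene too. What is meant by the tray_orange is not turquoise, and is the smaller of those in its own colour. What is shaped like the hub_a but blue or green is not meant.

How it is judged:
By the outcome, as a careful person would: the job done as asked, in the order asked, and still so for the second after the job is handed in, with the robot touching nothing.
It also fails if it takes over 61 s, if anything falls off the work surface, if the arm or the gripper's body presses on something with over 40 N, if the wrist force passes 120 N, or if a joint passes its speed limit or range.

### The arm

A 6-joint arm with a two-finger parallel gripper is mounted at the origin on the work surface. World frame = base frame: x ahead of the robot, y to its left, z up, the work surface at z = 0. Lengths are in m, angles in rad, forces in N, time in s.
With the tool pointing down it reaches from about 0.375 to 0.925 m from the base axis. Payload 5.7 kg.
Tool frame: the origin (TCP) lies at the centre of the arm's flange, where the gripper is bolted on; the fingertips stand 173 mm ahead of it and the grasp point (between the pads) lies 155 mm ahead of it; z points along the fingers, y is the line along which they close (so a half turn about z gives the same grasp; the last joint's range is limited). The gripper opens to 85 mm and grips with 20 to 120 N. Pads are 22 mm wide; open, the fingers measure 114 mm over their backs; the gripper's body (76 mm by 85 mm) begins 54 mm behind the grasp point. The pads swing forward as they close: fully open they stand 13 mm farther back than shut.
Start: joints at [1.002, 0.359, 1.51, -0, 1.272, -0.115], TCP at [0.263, 0.539, 0.405] pointing down, gripper open.
Joint ranges: [-2.97, 2.97], [-1.01, 2.36], [0.21, 2.38], [-0.96, 4.11], [0.2, 2.71], [-2.98, 2.98]. Speed limits (rad/s): [2.39, 2.39, 3.14, 3.14, 3.14, 3.14].

### API

Orientations are given as a unit quaternion [w, x, y, z].
In Python, from workcell import env gives the robot as it stands.
- The arm moves only by the shell command python3 -m creep 'ROWS' [OPENING]. ROWS is JSON, a list that holds one entry, the list of rows, each a list of 6 numbers: the shift along the tool's x, y, z scaled (see below), then the turn, a rotation vector about the tool's x, y, z scaled (see below). In form: [[[dx, dy, dz, rx, ry, rz], ...]]. A call has 1 to 5 rows; each row shifts and turns the commanded pose from where the row before left it, along the tool's axes as they then stand; what a row does not reach is not made up. The controller multiplies each number of a shift by 25 cm and each number of a turn by 45 degrees. A row lasts 1/10 s, in which the tool goes at most 50 mm and 8.59 degrees, less where a joint would pass 70% of its speed; a pose out of reach is approached as far as the arm can. A call with a number of a shift or a turn outside -1 to 1 is refused whole. A call with a gripper value outside its range is refused whole. OPENING is the closure in counts, from 0 (fully open) to 255 (shut), set as the call begins (- or left out, the last holds). The fingers move at their own pace and stop on an object; the grip force is fixed at half the most. Time passes only in rows, so rows that do not move let the fingers close. It gives the time, the measured TCP pose, the force, the opening and the grip force at its end, in the units of the state.
- env.state(): the state, without advancing time (a new reading comes with each control period).
- env.grab_frame(name): name is "scene" or "top"; returns (picture, depth): 400x640x3 uint8, blue, green, red; 400x640 float32, m along the optical axis (not along the pixel's ray), 0 where there is no reading.
- env.calibration(name): a dict with "K" (3x3 intrinsics, pixels), "R" (3x3) and "t" (3): a world point X has camera coordinates R X + t. Camera axes: x right, y down, z forward; pixel columns grow to the right and rows downward; lengths in m; the calibration is good to about 2 mm. A picture is of the moment at which its call begins. calibration takes no time and is no camera call.
- env.hand_in(): hands the job in; it is judged then, once.
The state is a dict: "t": time; "joint_pos": joint angles; "qd": joint speeds; "joint_torque": joint torques, N m; "ee_pos": TCP position; "tcp_rot": TCP orientation; "wrist_force": force on the tool from outside, world axes, zero at the start; "moment": the same for the moment, N m; "finger_gap": finger opening in m; "grasp_force": force on a finger pad.
Only numpy, scipy, OpenCV 4.12 (cv2) and the standard library are available. Lean on these libraries where they do the work, as an engineer would, in place of code of your own. Each camera call takes 0.05 s, during which the arm holds its last target. There are 200 camera calls.

## Working session

There is one attempt and no reset: what is moved stays moved. The work goes in short steps, Python scripts to look and compute and a shell command to move; the robot and the scene stay as the last step left them, time stands still between calls to the robot, and variables do not carry over. Pictures are saved under pics/ and viewed, at most 10 in all, crops included, and the job is handed in when it is done.

```bash
ls; mkdir -p pics; python3 - <<'E'
from workcell import env
import cv2,numpy as np
for n in("scene","top"):
    p,d=env.grab_frame(n); cv2.imwrite(f"pics/{n}0.png",p); np.save(f"pics/{n}0.npy",d)
    c=env.calibration(n); print(n,c)
s=env.state(); print(s)
E
```

```text
pics
scene {'K': array([[440.03561009,   0.        , 320.61161639],
       [  0.        , 440.03561009, 191.84079961],
       [  0.        ,   0.        ,   1.        ]]), 'R': array([[-0.51799825,  0.85528089, -0.01313042],
       [ 0.59099683,  0.34675376, -0.72834372],
       [-0.61838544, -0.38504081, -0.68508614]]), 't': array([ 0.2770515 , -0.25773074,  1.63251237])}
top {'K': array([[496.10744834,   0.        , 316.36111457],
       [  0.        , 496.10744834, 196.03904358],
       [  0.        ,   0.        ,   1.        ]]), 'R': array([[ 0.02363057, -0.99966804, -0.01026714],
       [-0.99290232, -0.02227074, -0.11682894],
       [ 0.1165615 ,  0.012955  , -0.99309898]]), 't': array([-0.02129545,  0.51157226,  1.31990122])}
{'t': 0.1, 'joint_pos': array([ 1.00192295e+00,  3.59440181e-01,  1.51133770e+00, -1.01359963e-05,
        1.27252648e+00, -1.15101871e-01]), 'qd': array([-1.22418636e-03, -8.08109544e-05, -4.01359363e-03, -1.46466499e-03,
       -1.90528346e-03, -5.98760742e-04]), 'joint_torque': array([-8.14987152e-05, -5.28645444e+01, -2.79351372e+01, -2.72906500e-04,
        5.06024880e-03, -1.67938776e-05]), 'ee_pos': array([0.26284331, 0.53899169, 0.40392798]), 'tcp_rot': array([-2.82457151e-04,  2.24942646e-01,  9.74371630e-01, -8.07916198e-04]), 'wrist_force': array([-0.93835232,  0.59255428, -0.46593895]), 'moment': array([ 0.00841768,  0.03185637, -0.07075441]), 'grasp_force': 0.0, 'finger_gap': 0.08544989270640711}
```

View pics/top0.png

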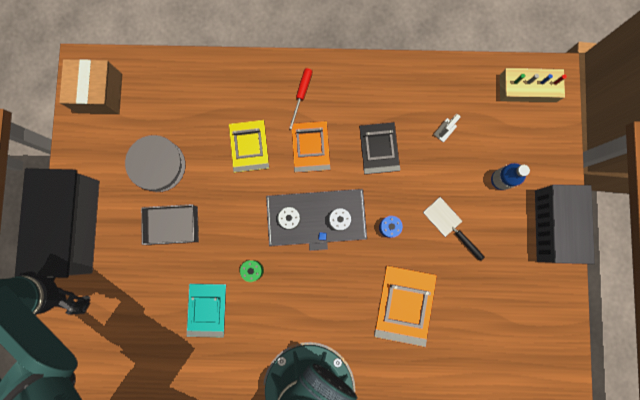

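View pics/scene0.png

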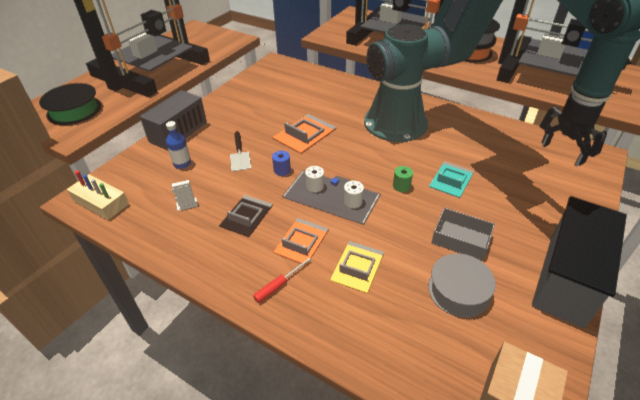

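The top view shows the white hubs at (289,218) and (340,219). The blue (391,227) and green (251,271) ones are decoys. The trays are yellow (249,146), black (380,147) and two orange: (311,146) and (405,305). The smaller orange one at (311,146) is the one meant, and the turquoise tray (207,310) is excluded. Next I'll measure these and confirm them in one crop.

```bash
cat > h.py <<'E'
from workcell import env
import cv2,numpy as np
def plane(px,z,n="top"):
    c=env.calibration(n); px=np.atleast_2d(np.array(px,float))
    r=np.c_[px,np.ones(len(px))]@np.linalg.inv(c["K"]).T@c["R"]
    o=-c["R"].T@c["t"]; return o+r*((z-o[2])/r[:,2])[:,None]
def blob(mask,box):
    m=np.zeros_like(mask,np.uint8);x0,y0,x1,y1=box;m[y0:y1,x0:x1]=mask[y0:y1,x0:x1]
    n,l,s,_=cv2.connectedComponentsWithStats(m); return (l==1+np.argmax(s[1:,4])).astype(np.uint8)
E
python3 - <<'E'
from h import *
p=cv2.imread("pics/top0.png"); d=np.load("pics/top0.npy")
hsv=cv2.cvtColor(p,cv2.COLOR_BGR2HSV)
H,S,V=[hsv[...,i].astype(int) for i in range(3)]
# height map
c=env.calibration("top"); v,u=np.mgrid[:400,:640]
cam=np.stack([(u-c["K"][0,2])/c["K"][0,0]*d,(v-c["K"][1,2])/c["K"][1,1]*d,d],-1)
W=(cam-c["t"])@c["R"]
for nm,b in dict(h1=(270,200,310,240),h2=(322,200,362,240)).items():
    m=blob((W[...,2]>.05)&(d>0),b)
    x=W[m>0]; (cc,r)=cv2.minEnclosingCircle(np.float32(x[:,:2]*1000)); print(nm,m.sum(),np.median(x[:,2]),cc,r,x.mean(0))
    m=blob((S<60)&(V>150),b); cs=cv2.findContours(m,0,2)[0]; e=cv2.minEnclosingCircle(cs[0]); print("  white",e,plane(e[0],.064))
for nm,b in dict(yel=(220,110,280,180),ora=(285,110,340,180),blk=(352,112,408,182)).items():
    x0,y0,x1,y1=b
    wood=(H>5)&(H<18)&(S>90)&(V<190) if nm!="ora" else (H>5)&(H<18)&(V<190)&(S>90)&(S<205)
    m=blob(~wood,b)
    cs=max(cv2.findContours(m,0,2)[0],key=cv2.contourArea); r=cv2.minAreaRect(cs)
    q=plane(cv2.boxPoints(r),.006)
    print(nm,r,"centre",q.mean(0)); print(np.round(q[:,:2],4).tolist())
    k=W[y0:y1,x0:x1]; mm=(k[...,2]>.026)&(d[y0:y1,x0:x1]>0); print("  tall",mm.sum(),k[mm].mean(0) if mm.any() else 0, k[mm].min(0),k[mm].max(0))
cv2.imwrite("pics/crop1.png",cv2.resize(p[105:255,220:420],None,fx=4,fy=4,interpolation=2))
E
```

```text
h1 356 0.06382948964300564 (448.2092590332031, 61.961849212646484) 28.087610244750977 [0.44783093 0.06154208 0.06394856]
  white ((288.78125, 217.4375), 10.92263412475586) [[0.44943235 0.06148806 0.064     ]]
h2 359 0.06379036412688802 (447.62176513671875, -73.83786010742188) 28.059354782104492 [ 0.44746899 -0.0736931   0.06369268]
  white ((339.8150634765625, 218.73287963867188), 10.953120231628418) [[ 0.44909164 -0.07318927  0.064     ]]
yel ((242.03656005859375, 146.32925415039062), (49.69419479370117, 49.03160095214844), 83.6598129272461) centre [0.65091464 0.2027377  0.006     ]
[[0.7121, 0.2819], [0.7306, 0.1448], [0.5896, 0.1244], [0.5714, 0.2599]]
  tall 81 [0.68686996 0.1883379  0.03476129] [0.67929739 0.15317658 0.02627371] [0.69484382 0.2253784  0.04274397]
ora ((309.28680419921875, 140.01522827148438), (61.91368865966797, 36.76347732543945), 85.91438293457031) centre [0.67323686 0.0144647  0.006     ]
[[0.7567, 0.0746], [0.7664, -0.0289], [0.5898, -0.045], [0.5801, 0.057]]
  tall 78 [0.69381316 0.01404246 0.03470514] [ 0.68661034 -0.02079794  0.02624171] [0.7005962  0.05062545 0.04392594]
blk ((383.3632507324219, 150.09869384765625), (53.57490921020508, 42.99100875854492), 84.42780303955078) centre [ 0.64870559 -0.19337733  0.006     ]
[[0.7172, -0.1255], [0.7317, -0.2456], [0.5801, -0.2605], [0.5658, -0.1419]]
  tall 79 [ 0.68948518 -0.17797213  0.03457941] [ 0.68280737 -0.21384612  0.026253  ] [ 0.69671332 -0.14167594  0.04240375]
```

View pics/crop1.png

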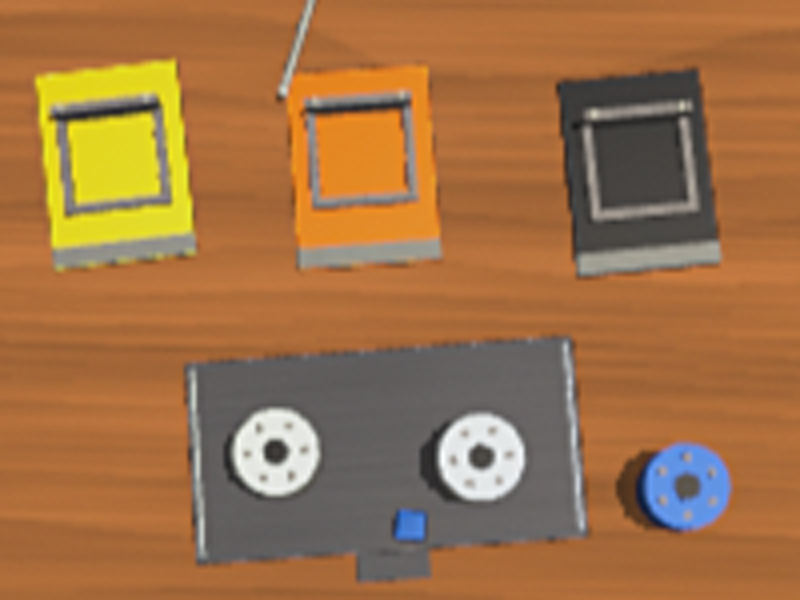

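The crop confirms the white hubs at crop (275,452) and (481,457), with the yellow, small orange and black trays behind them. The screwdriver tip ends near orange's far-left corner, at (283,95).

```bash
python3 - <<'E'
from h import *
C=dict(yel=[(37,76),(177,61),(196,250),(55,268)],ora=[(288,73),(428,66),(441,256),(299,267)],blk=[(557,83),(696,70),(720,262),(578,275)])
T=dict(yel=(.6869,.1883),ora=(.6938,.0140),blk=(.6895,-.1780))
for k,c in C.items():
    q=plane((np.array(c)+.5)/4-.5+[220,105],.006)[:,:2]
    ax=(q[0]+q[1]-q[2]-q[3]); ln=np.hypot(*ax)/2; yaw=np.arctan2(ax[1],ax[0]); m=q.mean(0)
    R=np.array([[np.cos(yaw),-np.sin(yaw)],[np.sin(yaw),np.cos(yaw)]])
    tw=R.T@(np.array(T[k])-m); nest=m+R@[tw[0]-.033,0]
    print(k,"centre",m,"len",ln,"yaw",yaw,"tallwall local",tw,"nest est",nest)
E
python3 -m creep '[[[0,0,0,0,0,0]]]'
```

```text
yel centre [0.65347531 0.18412692] len 0.13710536335170656 yaw 0.13457532568021843 tallwall local [ 0.03368238 -0.00034923] nest est [0.65415152 0.18421848]
ora centre [0.65594169 0.01025369] len 0.13738183204101378 yaw 0.08628196829387053 tallwall local [0.03804031 0.00046993] nest est [0.66096326 0.01068804]
blk centre [ 0.65504563 -0.18131143] len 0.13749541221396971 yaw 0.12343480226634089 tallwall local [ 0.03459994 -0.00095584] nest est [ 0.65663339 -0.18111444]
t: 0.2
ee_pos: [0.2629, 0.5391, 0.4042]
tcp_rot: [-0.0, 0.225, 0.974, -0.001]
wrist_force: [-0.6, -0.0, -1.1]
finger_gap: 0.0854
grasp_force: 0.0
```

```bash
python3 -m creep '[[[0,0,0,0,0,-0.145],[0,0,0,0,0,-0.145],[0,0,0,0,0,-0.145],[0,0,0,0,0,-0.143]]]' 0 | grep -v grasp
python3 -m creep '[[[-0.067,-0.17,0,0,0,0],[-0.067,-0.17,0,0,0,0],[-0.067,-0.17,0,0,0,0],[-0.067,-0.17,0,0,0,0],[-0.067,-0.17,0,0,0,0]]]'
python3 -m creep '[[[-0.067,-0.17,0,0,0,0],[-0.067,-0.17,0,0,0,0],[-0.067,-0.17,0,0,0,0],[-0.067,-0.17,0,0,0,0],[0,0,0,0,0,0]]]'
```

```text
t: 0.6
ee_pos: [0.263, 0.5392, 0.4044]
tcp_rot: [-0.0, -0.002, 1.0, -0.0]
wrist_force: [-0.4, 0.2, 0.6]
finger_gap: 0.0852
t: 1.1
ee_pos: [0.347, 0.3251, 0.4046]
tcp_rot: [0.0, -0.0, 1.0, -0.0]
wrist_force: [2.0, -0.3, 0.1]
finger_gap: 0.0854
grasp_force: 0.0
t: 1.6
ee_pos: [0.4156, 0.1527, 0.4049]
tcp_rot: [0.001, 0.003, 1.0, -0.001]
wrist_force: [0.2, 1.0, 0.1]
finger_gap: 0.0858
grasp_force: 0.0
```

```bash
python3 -m creep '[[[-0.044,-0.12,0,0,0,0],[-0.044,-0.12,0,0,0,0],[-0.044,-0.12,0,0,0,0],[0,0,0.2,0,0,0],[0,0,0.1,0,0,0]]]'
python3 -m creep '[[[0,0,0,0,0,0],[0,0,0,0,0,0]]]'; python3 - <<'E'
from h import *
p,d=env.grab_frame("scene"); cv2.imwrite("pics/s1.png",cv2.resize(p[60:260,240:440],None,fx=3,fy=3))
E
```

```text
t: 2.1
ee_pos: [0.4464, 0.0665, 0.3278]
tcp_rot: [-0.001, 0.001, 1.0, 0.0]
wrist_force: [-1.0, 0.3, -0.8]
finger_gap: 0.0856
grasp_force: 0.0
t: 2.3
ee_pos: [0.4468, 0.0673, 0.3299]
tcp_rot: [-0.001, -0.0, 1.0, 0.0]
wrist_force: [-1.1, -0.4, 0.4]
finger_gap: 0.0854
grasp_force: 0.0
```

View pics/s1.png

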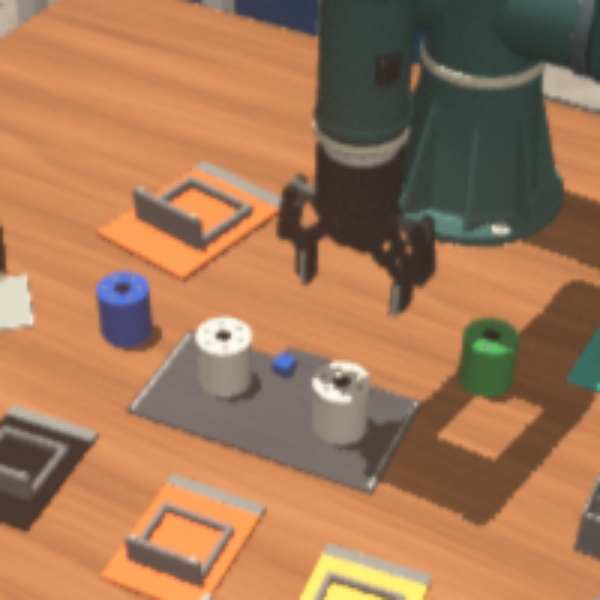

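The gripper, at crop (350,250), hangs open over the left hub (340,400) with the fingers along y. I'll centre it, descend and grip.

```bash
python3 -m creep '[[[-0.006,-0.022,0.15,0,0,0],[0,0,0.15,0,0,0],[0,0,0.14,0,0,0],[0,0,0.088,0,0,0],[0,0,0,0,0,0]]]'
python3 -m creep '[[[0,0,0,0,0,0],[0,0,0,0,0,0]]]'
```

```text
t: 2.85
ee_pos: [0.4484, 0.0617, 0.1969]
tcp_rot: [-0.001, -0.0, 1.0, -0.0]
wrist_force: [-0.4, -0.6, 0.2]
finger_gap: 0.0857
grasp_force: 0.0
t: 3.05
ee_pos: [0.4496, 0.0615, 0.1995]
tcp_rot: [0.002, -0.0, 1.0, -0.0]
wrist_force: [0.6, -0.0, -0.1]
finger_gap: 0.0855
grasp_force: 0.0
```

```bash
Z='[[[0,0,0,0,0,0],[0,0,0,0,0,0],[0,0,0,0,0,0]]]'
python3 -m creep '[[[0,0,0,0,0,0],[0,0,0,0,0,0],[0,0,0,0,0,0],[0,0,0,0,0,0]]]' 255
python3 -m creep '[[[0,0,0,0,0,0],[0,0,0,0,0,0],[0,0,0,0,0,0],[0,0,0,0,0,0]]]'
python3 -m creep '[[[0,0,-0.04,0,0,0],[0,0,-0.08,0,0,0],[0,0,-0.08,0,0,0],[0,0,-0.04,0,0,0],[0,0,0,0,0,0]]]'
for i in 1 2 3 4; do python3 -m creep '[[[0,0,0,0,0,0],[0,0,0,0,0,0]]]' | grep wrist; done
python3 -m creep '[[[0,0,0,0,0,0]]]'
```

```text
t: 3.45
ee_pos: [0.4489, 0.0615, 0.1991]
tcp_rot: [0.001, -0.0, 1.0, 0.0]
wrist_force: [-2.2, 1.6, 13.5]
finger_gap: 0.0549
grasp_force: 60.9
t: 3.85
ee_pos: [0.4489, 0.0615, 0.1991]
tcp_rot: [0.001, -0.0, 1.0, 0.0]
wrist_force: [-2.2, 3.0, 13.0]
finger_gap: 0.0546
grasp_force: 60.9
t: 4.35
ee_pos: [0.4488, 0.0612, 0.2591]
tcp_rot: [0.001, -0.0, 1.0, -0.0]
wrist_force: [0.0, 0.1, -3.3]
finger_gap: 0.0548
grasp_force: 64.2
wrist_force: [0.4, 0.1, -3.2]
wrist_force: [-0.3, 0.3, -2.9]
wrist_force: [0.1, 0.0, -2.3]
wrist_force: [0.5, -0.0, -3.3]
t: 5.25
ee_pos: [0.4483, 0.0613, 0.2577]
tcp_rot: [-0.0, -0.0, 1.0, -0.0]
wrist_force: [0.4, -0.5, -2.2]
finger_gap: 0.0542
grasp_force: 64.2
```

About 2.9 N, or 0.29 kg, so this hub is aluminium-cored and goes to the yellow tray. I'll carry it to a point 14 mm short of the estimated nest middle and turn the tool to the tray's yaw.

```bash

python3 -m creep '[[[-0.11,0.07,0,0,0,0],[-0.15,0.095,0,0,0,0],[-0.15,0.095,0,0,0,0],[-0.15,0.095,0,0,0,0],[-0.15,0.095,0,0,0,0]]]'
python3 -m creep '[[[-0.057,0.034,0,0,0,0],[0,0,0,0,0,-0.085],[0,0,0,0,0,-0.086],[0,0,0,0,0,0],[0,0,0,0,0,0]]]'
python3 -m creep '[[[0,0,0.05,0,0,0],[0,0,0.05,0,0,0],[0,0,0.03,0,0,0],[0,0,0,0,0,0],[0,0,0,0,0,0]]]'
python3 -m creep '[[[0,0,0,0,0,0]]]'
```

```text
t: 5.75
ee_pos: [0.627, 0.1749, 0.2575]
tcp_rot: [-0.0, -0.0, 1.0, -0.0]
wrist_force: [1.1, 0.1, -2.8]
finger_gap: 0.0543
grasp_force: 65.4
t: 6.25
ee_pos: [0.6399, 0.1823, 0.2574]
tcp_rot: [-0.0, -0.066, 0.998, -0.0]
wrist_force: [-0.1, -0.1, -3.5]
finger_gap: 0.0547
grasp_force: 65.4
t: 6.75
ee_pos: [0.6399, 0.1822, 0.2246]
tcp_rot: [-0.001, -0.067, 0.998, -0.0]
wrist_force: [-0.2, -0.2, -2.8]
finger_gap: 0.0543
grasp_force: 65.4
t: 6.85
ee_pos: [0.6404, 0.1823, 0.2255]
tcp_rot: [0.0, -0.067, 0.998, 0.0]
wrist_force: [0.8, -0.5, -2.3]
finger_gap: 0.0543
grasp_force: 65.4
```

```bash

python3 -m creep '[[[0,0,0.014,0,0,0],[0,0,0.014,0,0,0],[0,0,0,0,0,0],[-0.012,0,0,0,0,0],[-0.012,0,0,0,0,0]]]' | egrep 'ee|wrist'
for i in 1 2; do python3 -m creep '[[[-0.006,0,0,0,0,0],[0,0,0,0,0,0]]]'| egrep 'ee|wrist'; done
python3 -m creep '[[[-0.004,0,0,0,0,0],[0,0,0,0,0,0]]]'| egrep 'ee|wrist'
python3 -m creep '[[[-0.004,0,0,0,0,0],[0,0,0,0,0,0]]]'| egrep 'ee|wrist'
python3 -m creep '[[[-0.004,0,0,0,0,0],[0,0,0,0,0,0]]]'| egrep 'ee|wrist'
```

```text
ee_pos: [0.6463, 0.1832, 0.2183]
wrist_force: [-0.4, -0.5, -2.8]
ee_pos: [0.648, 0.1833, 0.2183]
wrist_force: [0.7, 0.2, -3.2]
ee_pos: [0.6492, 0.1835, 0.2182]
wrist_force: [0.4, -0.4, -3.4]
ee_pos: [0.6501, 0.1836, 0.2182]
wrist_force: [0.3, -0.3, -2.7]
ee_pos: [0.6511, 0.1838, 0.2182]
wrist_force: [-0.2, 0.4, -3.1]
ee_pos: [0.6521, 0.1839, 0.2182]
wrist_force: [0.1, -0.2, -3.2]
```

```bash

python3 -m creep '[[[-0.004,0,0,0,0,0],[0,0,0,0,0,0]]]'| egrep 'ee|wrist'
python3 -m creep '[[[-0.004,0,0,0,0,0],[0,0,0,0,0,0]]]'| egrep 'ee|wrist'
python3 -m creep '[[[-0.004,0,0,0,0,0],[0,0,0,0,0,0]]]'| egrep 'ee|wrist'
```

```text
ee_pos: [0.6531, 0.1841, 0.2182]
wrist_force: [0.0, 0.4, -3.4]
ee_pos: [0.6541, 0.1842, 0.2182]
wrist_force: [-0.1, -0.7, -2.5]
ee_pos: [0.6551, 0.1843, 0.2182]
wrist_force: [1.3, -0.0, -3.3]
```

```bash

python3 -m creep '[[[-0.004,0,0,0,0,0],[0,0,0,0,0,0]]]'| egrep 'ee|wrist'
python3 -m creep '[[[-0.004,0,0,0,0,0],[0,0,0,0,0,0]]]'| egrep 'ee|wrist'
```

```text
ee_pos: [0.6561, 0.1845, 0.2182]
wrist_force: [0.2, -0.2, -2.7]
ee_pos: [0.6571, 0.1846, 0.2182]
wrist_force: [0.3, -0.3, -3.0]
```

```bash

python3 -m creep '[[[-0.003,0,0,0,0,0],[0,0,0,0,0,0]]]'| egrep 'ee|wrist'
```

```text
ee_pos: [0.6578, 0.1847, 0.2182]
wrist_force: [0.5, 1.5, -3.2]
```

```bash

python3 -m creep '[[[-0.004,0,0,0,0,0],[0,0,0,0,0,0]]]'| egrep 'ee|wrist'
python3 -m creep '[[[-0.003,0,0,0,0,0],[0,0,0,0,0,0]]]'| egrep 'ee|wrist'
```

```text
ee_pos: [0.6585, 0.1848, 0.2181]
wrist_force: [0.1, -1.1, -3.2]
ee_pos: [0.6589, 0.1849, 0.2181]
wrist_force: [-2.2, -0.8, -0.8]
```

```bash

python3 -m creep '[[[-0.003,0,0,0,0,0],[0,0,0,0,0,0]]]'| egrep 'ee|wrist'
```

```text
ee_pos: [0.6592, 0.1849, 0.218]
wrist_force: [-4.7, -1.2, 1.0]
```

Contact is at x≈0.6585. I'll back off about 2 mm from there and lower.

```bash

python3 -m creep '[[[0.006,0,0,0,0,0],[0.006,0,0,0,0,0],[0,0,0,0,0,0],[0,0,0.012,0,0,0],[0,0,0.012,0,0,0]]]'| egrep 'ee|wrist'
python3 -m creep '[[[0,0,0.004,0,0,0],[0,0,0.004,0,0,0],[0,0,0,0,0,0]]]'| egrep 'ee|wrist'
python3 -m creep '[[[0,0,0.004,0,0,0],[0,0,0,0,0,0]]]'| egrep 'ee|wrist'
```

```text
ee_pos: [0.6575, 0.1846, 0.2121]
wrist_force: [-1.6, -0.7, -3.8]
ee_pos: [0.6572, 0.1846, 0.2099]
wrist_force: [-0.1, -0.9, -3.2]
ee_pos: [0.6572, 0.1846, 0.2091]
wrist_force: [-0.6, 0.4, -2.7]
```

```bash

python3 -m creep '[[[0,0,0.004,0,0,0],[0,0,0,0,0,0]]]'| egrep 'ee|wrist'
python3 -m creep '[[[0,0,0.004,0,0,0],[0,0,0,0,0,0]]]'| egrep 'ee|wrist'
python3 -m creep '[[[0,0,0.004,0,0,0],[0,0,0,0,0,0]]]'| egrep 'ee|wrist'
```

```text
ee_pos: [0.6571, 0.1846, 0.2081]
wrist_force: [-0.1, 0.9, -3.7]
ee_pos: [0.6571, 0.1846, 0.207]
wrist_force: [-0.2, -1.2, -3.2]
ee_pos: [0.6571, 0.1846, 0.206]
wrist_force: [0.5, -0.0, -3.7]
```

```bash

python3 -m creep '[[[0,0,0.006,0,0,0],[0,0,0.006,0,0,0],[0,0,0,0,0,0]]]'| egrep 'ee|wrist'
python3 -m creep '[[[0,0,0.004,0,0,0],[0,0,0,0,0,0]]]'| egrep 'ee|wrist'
```

```text
ee_pos: [0.657, 0.1846, 0.2028]
wrist_force: [0.7, -0.1, -3.7]
ee_pos: [0.6571, 0.1846, 0.202]
wrist_force: [0.3, -0.6, -2.7]
```

```bash

python3 -m creep '[[[0,0,0.003,0,0,0],[0,0,0,0,0,0]]]'| egrep 'ee|wrist'
```

```text
ee_pos: [0.6571, 0.1846, 0.2014]
wrist_force: [-0.7, 0.1, -2.9]
```

```bash

python3 -m creep '[[[0,0,0.003,0,0,0],[0,0,0,0,0,0]]]'| egrep 'ee|wrist'
python3 -m creep '[[[0,0,0.002,0,0,0],[0,0,0,0,0,0]]]'| egrep 'ee|wrist'
```

```text
ee_pos: [0.6571, 0.1847, 0.2013]
wrist_force: [-2.5, 0.3, 3.0]
ee_pos: [0.6571, 0.1846, 0.2013]
wrist_force: [-3.6, -1.2, 6.5]
```

```bash

python3 -m creep '[[[0,0,0.003,0,0,0],[0,0,0,0,0,0]]]'| egrep 'ee|wrist'
```

```text
ee_pos: [0.6571, 0.1846, 0.2012]
wrist_force: [-5.3, -0.9, 11.6]
```

Seated: contact with the plate is at TCP z 0.201, as predicted. I'll ease off, release and rise.

```bash

python3 -m creep '[[[0,0,-0.004,0,0,0],[0,0,0,0,0,0]]]'| egrep 'ee|wrist'
python3 -m creep '[[[0,0,0,0,0,0],[0,0,0,0,0,0],[0,0,0,0,0,0],[0,0,0,0,0,0],[0,0,0,0,0,0]]]' 0
python3 -m creep '[[[0,0,-0.04,0,0,0],[0,0,-0.1,0,0,0],[0,0,-0.1,0,0,0],[0,0,-0.1,0,0,0],[0,0,-0.1,0,0,0]]]'
python3 - <<'E'
from h import *
p,d=env.grab_frame("scene"); cv2.imwrite("pics/s2.png",cv2.resize(p[180:310,280:440],None,fx=4,fy=4))
E
```

```text
ee_pos: [0.6571, 0.1846, 0.2013]
wrist_force: [-3.7, -1.6, 7.3]
t: 13.75
ee_pos: [0.6572, 0.1846, 0.2003]
tcp_rot: [-0.0, -0.067, 0.998, -0.0]
wrist_force: [0.7, 0.3, 0.6]
finger_gap: 0.0856
grasp_force: 0.0
t: 14.25
ee_pos: [0.6571, 0.1846, 0.3123]
tcp_rot: [0.0, -0.067, 0.998, -0.0]
wrist_force: [0.5, -0.4, 0.4]
finger_gap: 0.0854
grasp_force: 0.0
```

View pics/s2.png

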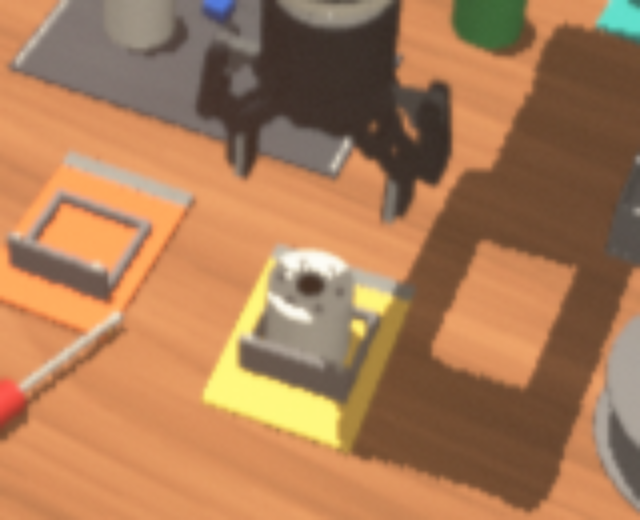

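The hub stands upright in the yellow nest at crop (308,305), let go. On to the second hub.

```bash

python3 -m creep '[[[0,0,0,0,0,0.086],[0,0,0,0,0,0.085],[0.119,-0.147,0,0,0,0],[0.119,-0.147,0,0,0,0],[0.119,-0.147,0,0,0,0]]]' | egrep 'ee|rot'
python3 -m creep '[[[0.119,-0.147,0,0,0,0],[0.119,-0.147,0,0,0,0],[0.119,-0.147,0,0,0,0],[0.119,-0.147,0,0,0,0],[0,0,0,0,0,0]]]' | egrep 'ee|rot'
python3 -m creep '[[[0,0,0,0,0,0],[0,0,0,0,0,0]]]'
```

```text
ee_pos: [0.5669, 0.0736, 0.3108]
tcp_rot: [0.0, -0.001, 1.0, -0.0]
ee_pos: [0.4454, -0.0755, 0.3106]
tcp_rot: [-0.001, 0.002, 1.0, -0.0]
t: 15.5
ee_pos: [0.4498, -0.0724, 0.3109]
tcp_rot: [0.001, -0.0, 1.0, -0.0]
wrist_force: [-0.3, 0.4, -0.3]
finger_gap: 0.0853
grasp_force: 0.0
```

```bash

python3 -m creep '[[[0.006,-0.004,0.12,0,0,0],[0,0,0.14,0,0,0],[0,0,0.12,0,0,0],[0,0,0.067,0,0,0],[0,0,0,0,0,0]]]' | egrep 'ee|wrist'
python3 -m creep '[[[0,0,0,0,0,0],[0,0,0,0,0,0],[0,0,0,0,0,0],[0,0,0,0,0,0],[0,0,0,0,0,0]]]' 255
python3 -m creep '[[[0,0,0,0,0,0],[0,0,0,0,0,0]]]' | egrep 'ee|wrist'
python3 -m creep '[[[0,0,-0.04,0,0,0],[0,0,-0.08,0,0,0],[0,0,-0.08,0,0,0],[0,0,-0.04,0,0,0],[0,0,0,0,0,0]]]'
for i in 1 2 3 4; do python3 -m creep '[[[0,0,0,0,0,0],[0,0,0,0,0,0]]]' | grep wrist; done
python3 -m creep '[[[0,0,0,0,0,0]]]'
```

```text
ee_pos: [0.4475, -0.0724, 0.1967]
wrist_force: [0.4, 0.0, -0.0]
t: 16.5
ee_pos: [0.4483, -0.0736, 0.2001]
tcp_rot: [0.002, -0.0, 1.0, -0.0]
wrist_force: [-0.2, 2.5, 7.3]
finger_gap: 0.0546
grasp_force: 63.9
ee_pos: [0.4483, -0.0736, 0.2001]
wrist_force: [0.6, 3.0, 8.0]
t: 17.2
ee_pos: [0.4481, -0.0739, 0.2604]
tcp_rot: [0.002, -0.0, 1.0, -0.001]
wrist_force: [1.2, -0.3, -1.5]
finger_gap: 0.0548
grasp_force: 63.5
wrist_force: [-0.2, 0.4, -0.8]
wrist_force: [-0.8, -0.0, -1.8]
wrist_force: [-0.5, -0.2, -0.8]
wrist_force: [-0.6, 0.1, -0.3]
t: 18.1
ee_pos: [0.4475, -0.0737, 0.2587]
tcp_rot: [-0.0, -0.0, 1.0, -0.0]
wrist_force: [0.7, -0.0, -0.9]
finger_gap: 0.0548
grasp_force: 63.5
```

About 1.0 N, or 0.1 kg, so this hub is hollow and goes to the orange tray.

```bash

python3 -m creep '[[[-0.12,0.05,0,0,0,0],[-0.16,0.067,0,0,0,0],[-0.16,0.067,0,0,0,0],[-0.16,0.067,0,0,0,0],[-0.16,0.067,0,0,0,0]]]' | egrep 'ee'
python3 -m creep '[[[-0.036,0.015,0,0,0,0],[0,0,0,0,0,-0.11],[0,0,0.05,0,0,0],[0,0,0.05,0,0,0],[0,0,0.03,0,0,0]]]' | egrep 'ee'
python3 -m creep '[[[0,0,0.028,0,0,0],[0,0,0,0,0,0],[0,0,0,0,0,0]]]'
```

```text
ee_pos: [0.6389, 0.0067, 0.2586]
ee_pos: [0.645, 0.0094, 0.2241]
t: 19.4
ee_pos: [0.6463, 0.0095, 0.219]
tcp_rot: [-0.0, -0.043, 0.999, -0.0]
wrist_force: [-0.5, 0.2, -0.6]
finger_gap: 0.0548
grasp_force: 63.7
```

```bash

python3 -m creep '[[[-0.012,0,0,0,0,0],[-0.012,0,0,0,0,0],[-0.012,0,0,0,0,0],[-0.008,0,0,0,0,0],[0,0,0,0,0,0]]]' | egrep 'ee|wrist'
python3 -m creep '[[[-0.006,0,0,0,0,0],[0,0,0,0,0,0]]]'| egrep 'ee|wrist'
python3 -m creep '[[[-0.006,0,0,0,0,0],[0,0,0,0,0,0]]]'| egrep 'ee|wrist'
python3 -m creep '[[[-0.004,0,0,0,0,0],[0,0,0,0,0,0]]]'| egrep 'ee|wrist'
python3 -m creep '[[[-0.004,0,0,0,0,0],[0,0,0,0,0,0]]]'| egrep 'ee|wrist'
```

```text
ee_pos: [0.6579, 0.0106, 0.2194]
wrist_force: [-0.5, 0.4, -1.2]
ee_pos: [0.659, 0.0107, 0.2192]
wrist_force: [0.3, -0.4, -0.6]
ee_pos: [0.6605, 0.0108, 0.2192]
wrist_force: [-0.6, -1.1, -1.5]
ee_pos: [0.6615, 0.0109, 0.2192]
wrist_force: [0.2, 1.2, -1.0]
ee_pos: [0.6625, 0.011, 0.2192]
wrist_force: [0.2, -0.2, -1.9]
```

```bash

python3 -m creep '[[[-0.004,0,0,0,0,0],[0,0,0,0,0,0]]]'| egrep 'ee|wrist'
python3 -m creep '[[[-0.004,0,0,0,0,0],[0,0,0,0,0,0]]]'| egrep 'ee|wrist'
python3 -m creep '[[[-0.003,0,0,0,0,0],[0,0,0,0,0,0]]]'| egrep 'ee|wrist'
```

```text
ee_pos: [0.6636, 0.0111, 0.2192]
wrist_force: [-0.3, -0.0, -2.4]
ee_pos: [0.6645, 0.0112, 0.2192]
wrist_force: [-0.4, 0.5, -0.7]
ee_pos: [0.665, 0.0112, 0.2191]
wrist_force: [-0.8, 1.0, -0.3]
```

```bash

python3 -m creep '[[[-0.003,0,0,0,0,0],[0,0,0,0,0,0]]]'| egrep 'ee|wrist'
python3 -m creep '[[[-0.003,0,0,0,0,0],[0,0,0,0,0,0]]]'| egrep 'ee|wrist'
```

```text
ee_pos: [0.6654, 0.0113, 0.2191]
wrist_force: [-3.1, -0.7, 0.5]
ee_pos: [0.6658, 0.0113, 0.2191]
wrist_force: [-4.7, -0.6, 2.0]
```

Contact is at x≈0.665. Same procedure as before: back off and lower.

```bash

python3 -m creep '[[[0.006,0,0,0,0,0],[0.006,0,0,0,0,0],[0,0,0,0,0,0],[0,0,0.012,0,0,0],[0,0,0.01,0,0,0]]]'| egrep 'ee|wrist'
python3 -m creep '[[[0,0,0.006,0,0,0],[0,0,0.004,0,0,0],[0,0,0,0,0,0]]]'| egrep 'ee|wrist'
python3 -m creep '[[[0,0,0.003,0,0,0],[0,0,0,0,0,0]]]'| egrep 'ee|wrist'
```

```text
ee_pos: [0.6639, 0.0111, 0.2136]
wrist_force: [0.6, 0.0, -1.7]
ee_pos: [0.6636, 0.0111, 0.2109]
wrist_force: [-0.1, -0.8, -1.6]
ee_pos: [0.6636, 0.0111, 0.2104]
wrist_force: [-0.0, 0.6, -0.4]
```

```bash

python3 -m creep '[[[0,0,0.003,0,0,0],[0,0,0,0,0,0]]]'| egrep 'ee|wrist'
python3 -m creep '[[[0,0,0.003,0,0,0],[0,0,0,0,0,0]]]'| egrep 'ee|wrist'
```

```text
ee_pos: [0.6636, 0.0111, 0.2097]
wrist_force: [-0.2, -0.4, -1.3]
ee_pos: [0.6636, 0.0111, 0.2088]
wrist_force: [-0.3, -0.4, -1.4]
```

```bash

python3 -m creep '[[[0,0,0.004,0,0,0],[0,0,0,0,0,0]]]'| egrep 'ee|wrist'
python3 -m creep '[[[0,0,0.004,0,0,0],[0,0,0,0,0,0]]]'| egrep 'ee|wrist'
```

```text
ee_pos: [0.6636, 0.0111, 0.2078]
wrist_force: [0.3, 0.3, -0.9]
ee_pos: [0.6636, 0.0111, 0.2068]
wrist_force: [0.4, 0.4, -0.5]
```

```bash

python3 -m creep '[[[0,0,0.006,0,0,0],[0,0,0.004,0,0,0],[0,0,0,0,0,0]]]'| egrep 'ee|wrist'
python3 -m creep '[[[0,0,0.004,0,0,0],[0,0,0,0,0,0]]]'| egrep 'ee|wrist'
```

```text
ee_pos: [0.6635, 0.0111, 0.2042]
wrist_force: [0.6, -0.2, -1.9]
ee_pos: [0.6636, 0.0111, 0.2033]
wrist_force: [-0.9, 0.2, -1.1]
```

```bash

python3 -m creep '[[[0,0,0.003,0,0,0],[0,0,0,0,0,0]]]'| egrep 'ee|wrist'
python3 -m creep '[[[0,0,0.003,0,0,0],[0,0,0,0,0,0]]]'| egrep 'ee|wrist'
```

```text
ee_pos: [0.6636, 0.0111, 0.2026]
wrist_force: [0.2, -0.1, -0.1]
ee_pos: [0.6637, 0.0111, 0.2021]
wrist_force: [-0.3, 0.4, 0.7]
```

```bash

python3 -m creep '[[[0,0,0.003,0,0,0],[0,0,0,0,0,0]]]'| egrep 'ee|wrist'
```

```text
ee_pos: [0.6636, 0.0111, 0.2021]
wrist_force: [-2.2, -0.2, 6.9]
```

```bash

python3 -m creep '[[[0,0,0.002,0,0,0],[0,0,0,0,0,0]]]'| egrep 'ee|wrist'
```

```text
ee_pos: [0.6636, 0.0111, 0.2021]
wrist_force: [-3.6, 0.0, 10.4]
```

Seated. I'll ease off, release, retreat and look.

```bash

python3 -m creep '[[[0,0,-0.004,0,0,0],[0,0,0,0,0,0]]]'| egrep 'ee|wrist'
python3 -m creep '[[[0,0,0,0,0,0],[0,0,0,0,0,0],[0,0,0,0,0,0],[0,0,0,0,0,0],[0,0,0,0,0,0]]]' 0 | egrep 'gap|wrist'
python3 -m creep '[[[0,0,-0.04,0,0,0],[0,0,-0.1,0,0,0],[0,0,-0.15,0,0,0],[0,0,-0.15,0,0,0],[0,0,-0.15,0,0,0]]]'
python3 -m creep '[[[0.15,0,0,0,0,0],[0.15,0,0,0,0,0],[0.15,0,0,0,0,0],[0.1,0,0,0,0,0],[0,0,0,0,0,0]]]'
python3 - <<'E'
from h import *
p,d=env.grab_frame("scene"); a=cv2.resize(p[150:310,200:400],None,fx=3,fy=3)
q,_=env.grab_frame("top"); b=cv2.resize(q[100:260,220:420],None,fx=3,fy=3)
cv2.imwrite("pics/s3.png",cv2.resize(np.vstack([a,b]),None,fx=.62,fy=.62,interpolation=3))
E
```

```text
ee_pos: [0.6637, 0.0111, 0.2021]
wrist_force: [-0.4, 0.5, 4.9]
wrist_force: [0.8, -0.1, 0.1]
finger_gap: 0.0855
t: 26.0
ee_pos: [0.6634, 0.0112, 0.3514]
tcp_rot: [0.0, -0.043, 0.999, -0.0]
wrist_force: [0.2, 0.0, -1.0]
finger_gap: 0.0855
grasp_force: 0.0
t: 26.5
ee_pos: [0.523, -0.0006, 0.3497]
tcp_rot: [-0.002, -0.043, 0.999, 0.0]
wrist_force: [0.3, -0.6, -0.0]
finger_gap: 0.0853
grasp_force: 0.0
```

View pics/s3.png

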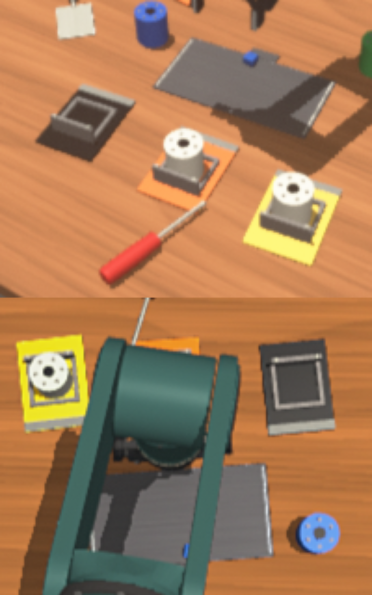

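Both hubs stand upright in their nests: orange at (183,150), yellow at (293,195). The cube, screwdriver and other things are undisturbed, and the gripper is clear.

```bash
python3 -c "
from workcell import env
print(env.hand_in())"
```

```text
the job is handed in; nothing more can be done
None
```

The job is handed in at about 26.6 s: the aluminium-cored hub (about 0.29 kg) stands in the yellow tray's nest and the hollow one (about 0.10 kg) in the orange tray's nest, both upright and released, with readings of about 15 N at most while seating them.

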